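Vacuum leak check of a valve sleeve: fit it, draw the pump to the mark, hold

TASK

Leak-check the loose steel valve sleeve on the hand vacuum tester: first put it, open end down, over the brass spigot of the test port, fully home on the shoulder, and let go of it. Only then take the pump's upright black grip and draw the spring-return carriage out until its yellow pointer stands at the white line of the red index, and finish holding it there against the spring. Do not shift the red index, and leave the two valve heads and the red-lidded pot standing where they are.

Things in the scene. Friction and masses are not known exactly. Their poses are not given: they have to be found in the camera images.
- leak_tester: hand vacuum tester, fixed: base plate 190 x 360 mm, top 16 mm up. Origin: centre of its underside on the bench. y axis along the pump, which is drawn out towards +y; test port and scale are on its -x side. Barrel and end blocks: x 24 to 76, y -174 to -10 mm, 92 mm tall; dial gauge 60 mm wide at x 50, y -157 mm, top at 168 mm.
- spigot_seat (a point): centre of the flat steel shoulder (48 mm across, 30 mm above the bench) on which the sleeve's rim lands. From it rises the upright brass spigot: 22 mm in diameter, 34 mm tall, its top 10 mm tapering to 12 mm. The sleeve has 1.5 mm clearance all round. Nothing else within 75 mm at sleeve height.
- spigot_tip (a point): centre of the top of the brass spigot, 34 mm above the shoulder
- sleeve: part under test: plain round stainless sleeve, 34 mm outside diameter, 70 mm tall, about 160 g; closed top with a small brass disc; lower end open, bore 25 mm in diameter, 42 mm deep. Stands upright on the bench, open end down. Origin: centre of the open lower rim; z axis up. Hold it round the outside near the top.
- carriage: pump carriage on its rail with black grip, yellow pointer and piston rod; slides only, 0 to 80 mm along the tester's +y. Origin: on the base plate's top under the grip; pushed in (start) it lies at x 50, y 50 mm of the tester. A spring pulls it in: about 4 N at rest, 11 N at 80 mm; it slips back if let go.
- grip_mid (a point): middle of the carriage's upright round black grip, 112 mm above the bench: 23 to 26 mm in diameter, reaching from 81 to 141 mm, free all round. The barrel's end block (top at 92 mm) begins 60 mm from the grip's axis when the carriage is in. Below the grip: a 26 mm square block and the 10 mm piston rod (66 mm up).
- pointer_tip (a point): tip of the yellow pointer on the carriage (moves with it), 44 mm above the bench
- mark_line (a point): the mark: white line on the red index clamped to the white scale bar, 46 mm above the bench, 45 to 70 mm out from the pointer's rest position. At the mark, it and the pointer tip have the same y in the tester's frame (their x differs by 7 mm). The index stays put unless pushed with about 40 N.
- valve_a: valve head with black cap, 50 mm across, 124 mm tall, loose, standing at the right of the work; origin at the centre of its underside; to be left alone
- valve_b: valve head with black cap, 50 mm across, 120 mm tall, loose, standing at the left of the tester; origin at the centre of its underside; to be left alone
- grease_pot: small white pot with red lid, 45 mm across, 38 mm tall, loose, standing at the left of the tester; origin at the centre of its underside; to be left alone
Mind the look-alikes: they are no part of the job. What is shaped like the sleeve but green or orange is not meant.

How it is judged:
By the outcome, as a careful person would: the job done as asked, in the order asked, and still so for the second after the job is handed in, while the arm keeps its last pose, push and grip.
It also fails if it takes over 50 s, if anything falls off the work surface, if the arm or the gripper's body presses on something with over 40 N, if the wrist force passes 120 N, or if a joint passes its speed limit or range.

ROBOT

A 6-joint arm with a two-finger parallel gripper is mounted at the origin on the work surface; the furniture and walls round the work are solid. World frame = base frame: x ahead of the robot, y to its left, z up, the work surface at z = 0. Lengths are in m, angles in degrees, forces in N, time in s.
With the tool pointing down it reaches from about 0.25 to 0.725 m from the base axis. Payload 4 kg.
Tool frame: the origin (TCP) lies midway between the tips of the shut fingers; the grasp point (between the pads) lies 19 mm behind it; z points along the fingers, y is the line along which they close (so a half turn about z gives the same grasp; the last joint's range is limited). The gripper opens to 85 mm and grips with 20 to 120 N. Pads are 22 mm wide; open, the fingers measure 114 mm over their backs; the gripper's body (76 mm by 85 mm) begins 54 mm behind the grasp point. The pads swing forward as they close: fully open they stand 13 mm farther back than shut.
Start: joints at [-64.343, 13.785, 0.286, 76.501, 0, 90], TCP at [0.216, -0.451, 0.231] pointing down, gripper open.
Joint ranges: [-155.79, 155.79], [-60.16, 107.12], [-62.33, 73.08], [-114, 123.19], [-81.49, 82.49], [-180, 180]. Speed limits (degrees/s): [159.86, 159.86, 180, 180, 180, 180].

INTERFACE

Orientations are given as a 3x3 rotation matrix whose columns are the frame's x, y, z axes.
In Python, from cell import manip gives the robot as it stands. The module is installed in compiled form; this text tells all that it offers.
- The arm moves only by the tool play_rows, never from a script. Its arguments are lists of equal length, an entry for each row: "offset": the shift along the world's x, y, z in units of 2.5 cm (1.0 is 2.5 cm), a list of three; "turn": the turn, a rotation vector about the world's x, y, z in units of 0.08 rad (1.0 is 0.08 rad), a list of three; "fingers": the closure, from 0 (fully open) to 1 (shut). In form: {"offset": [[x, y, z], ...], "turn": [[wx, wy, wz], ...], "fingers": [fingers, ...]}. A call has 1 to 8 rows; each row shifts and turns the commanded pose from where the row before left it; what a row does not reach is not made up. A row lasts 1/12 s, in which the tool goes at most 41.7 mm and 7.16 degrees, less where a joint would pass 70% of its speed; a pose out of reach is approached as far as the arm can. A call with a number of a shift or a turn outside -1 to 1 is refused whole. A call with a gripper value outside its range is refused whole. The fingers move at their own pace and stop on an object; "newtons" is the grip in N (left out, the last holds). Time passes only in rows, so rows that do not move let the fingers close. It gives the time, the measured TCP pose, the force, the opening and the grip force at its end, in the units of the state.
- manip.sense(): the state, without advancing time (a new reading comes with each control period).
- manip.capture(name): name is "side" or "top" or "wrist"; returns the picture (420x560x3 uint8, blue, green, red); there is no depth.
- manip.camera_params(name): a dict with "intrinsics" (3x3 intrinsics, pixels), "cam_to_world" (4x4, takes a point from camera to world coordinates); the wrist camera has in their place "T_tool_cam" (4x4, takes a point from camera to tool coordinates, whose origin is the TCP and whose axes are the flange's). Camera axes: x right, y down, z forward; pixel columns grow to the right and rows downward; lengths in m; the calibration is good to about 2 mm. A picture is of the moment at which its call begins: read the wrist's pose just before it. camera_params takes no time and is no camera call.
- manip.sign_off(): hands the job in; it is judged then, once.
Trained networks look in the newest picture that a camera, given by its name, has taken for a name from the list of things; names that differ only in an ending like _2 or _b are one class to them, and where a whole thing is asked for, a point or a joint stands for the part that bears it (a point fixed in the world has none). Each returns a list of dicts, best first, with "confidence" (0 to 1); they miss things now and then, are a little off and sometimes report something else, mostly with a low value. They report only what shows in the picture. A call takes as long as a camera call. They do not tell look-alikes from the thing itself.
- manip.regions_of(camera, target): "mask" (420x560 bool, what is visible of it) and "extent" ([left, top, right, bottom] in pixels, round what is visible of it).
The state is a dict: "time_s": time; "joint_pos": joint angles; "qd": joint speeds; "joint_efforts": joint torques, N m; "tool_pos": TCP position; "orientation": TCP orientation; "ft_force": force on the tool from outside, world axes, zero at the start; "ft_torque": the same for the moment, N m; "opening": finger opening in m; "grasp_force": force on a finger pad.
Only numpy, scipy, OpenCV 4.12 (cv2) and the standard library are available. Lean on these libraries where they do the work, as an engineer would, in place of code of your own. Each camera call takes 0.05 s, during which the arm holds its last target. There are 200 camera calls.

## Working session

There is one attempt and no reset: what is moved stays moved. The work goes in short steps, Python scripts to look and compute and a tool call to move; the robot and the scene stay as the last step left them, time stands still between calls to the robot, and variables do not carry over. Pictures are saved under pics/ and viewed, at most 10 in all, crops included, and the job is handed in when it is done.

Besides the shell and the picture viewer there is one more tool, called after ">>>" by a JSON object that holds its "op" and its "data". play_rows: Moves the arm, as the interface text tells. Its arguments: {"type":"object","properties":{"offset":{"type":"array","items":{"type":"array","items":{"type":"number","minimum":-1,"maximum":1}}},"turn":{"type":"array","items":{"type":"array","items":{"type":"number","minimum":-1,"maximum":1}}},"fingers":{"type":"array","items":{"type":"number"}},"newtons":{"type":"number"}},"required":["offset","turn","fingers"]}

```bash
mkdir -p pics; python3 - <<'E'
from cell import manip
import cv2,numpy as np
s=manip.sense();print({k:np.round(v,3).tolist() for k,v in s.items()})
for c in("top","side"):
    im=manip.capture(c);cv2.imwrite(f"pics/{c}0.png",im)
    p=manip.camera_params(c);print(c,np.round(p["intrinsics"],1).tolist(),np.round(p["cam_to_world"],3).tolist())
    for t in("sleeve","leak_tester","carriage","valve_a","grease_pot","spigot_tip","mark_line","pointer_tip","grip_mid"):
        try:
            print(c,t,[(round(r["confidence"],2),np.round(r["extent"]).tolist()) for r in manip.regions_of(c,t)][:5])
        except Exception as e: print(t,e)
print(manip.camera_params("wrist"))
E
```

```text
{'time_s': 0.0, 'joint_pos': [-64.344, 13.831, 0.213, 76.503, 0.0, 90.002], 'qd': [-0.033, -0.144, 0.016, -0.046, 0.021, -0.054], 'joint_efforts': [0.002, -37.232, 25.241, 0.017, 0.0, -0.0], 'tool_pos': [0.216, -0.45, 0.23], 'orientation': [[0.901, 0.433, -0.001], [0.433, -0.901, 0.002], [0.0, -0.002, -1.0]], 'ft_force': [-0.194, 0.037, -0.842], 'ft_torque': [-0.04, 0.007, -0.0], 'grasp_force': 0.0, 'opening': 0.085}
top [[402.3, 0.0, 280.8], [0.0, 402.3, 204.8], [0.0, 0.0, 1.0]] [[-0.003, -0.988, 0.153, 0.38], [-1.0, 0.002, -0.003, 0.043], [0.002, -0.153, -0.988, 1.193], [0.0, 0.0, 0.0, 1.0]]
top sleeve [(0.76, [388.0, 212.0, 410.0, 220.0]), (0.75, [396.0, 237.0, 412.0, 249.0]), (0.55, [374.0, 184.0, 391.0, 204.0]), (0.52, [360.0, 215.0, 375.0, 229.0])]
top leak_tester [(0.7, [210.0, 169.0, 342.0, 253.0])]
top carriage [(0.52, [248.0, 182.0, 273.0, 207.0])]
top valve_a [(0.85, [402.0, 165.0, 428.0, 191.0]), (0.58, [130.0, 214.0, 160.0, 234.0])]
top grease_pot [(0.63, [212.0, 168.0, 340.0, 252.0]), (0.52, [137.0, 196.0, 154.0, 212.0])]
top spigot_tip [(0.64, [210.0, 167.0, 341.0, 250
[... 847 characters left out ...]
0, 279.0])]
side mark_line [(0.36, [261.0, 199.0, 267.0, 206.0])]
side pointer_tip [(0.79, [272.0, 190.0, 294.0, 218.0])]
side grip_mid [(0.73, [276.0, 188.0, 291.0, 219.0])]
{'intrinsics': array([[361.27503784,   0.        , 280.3031919 ],
       [  0.        , 361.27503784, 204.16263217],
       [  0.        ,   0.        ,   1.        ]]), 'T_tool_cam': array([[-8.39324684e-04, -9.59231387e-01, -2.82620667e-01,
         7.23599980e-02],
       [ 9.99999572e-01, -9.14892034e-04,  1.35407046e-04,
        -2.26173843e-04],
       [-3.88454086e-04, -2.82620433e-01,  9.59231745e-01,
        -1.42670582e-01],
       [ 0.00000000e+00,  0.00000000e+00,  0.00000000e+00,
         1.00000000e+00]])}
```

```bash
python3 - <<'E'
import cv2,numpy as np
t=cv2.imread("pics/top0.png")[150:270,110:440];s=cv2.imread("pics/side0.png")[120:350,190:380]
cv2.imwrite("pics/t1.png",cv2.resize(t,(792,288),interpolation=cv2.INTER_CUBIC))
cv2.imwrite("pics/s1.png",cv2.resize(s,None,fx=2.6,fy=2.6,interpolation=cv2.INTER_CUBIC))
E
```

```text
(no output)
```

View pics/t1.png

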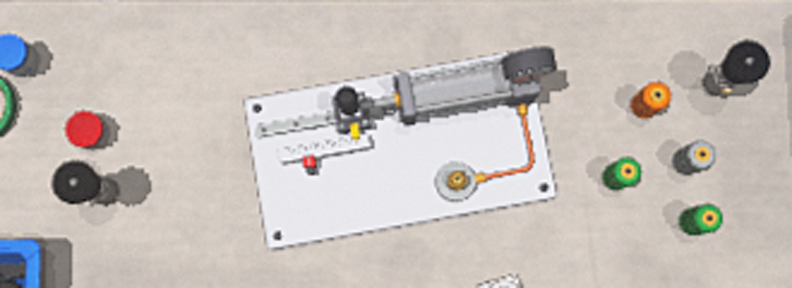

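View pics/s1.png

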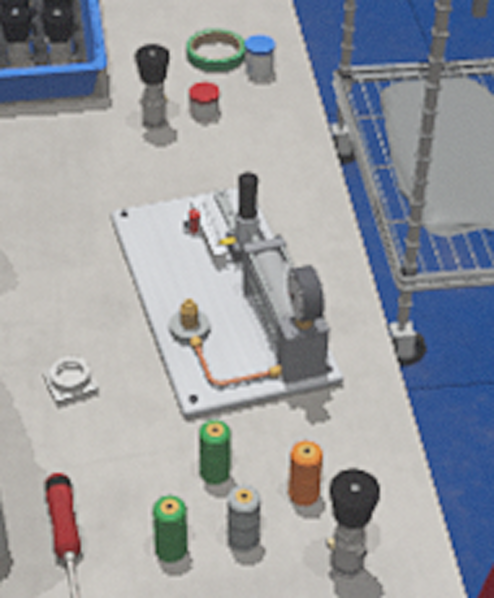

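The top picture shows the grey sleeve at (402,214). Its look-alikes are green at (371,222), green at (402,241) and orange at (383,191). The spigot is at (301,224), the grip at (255,191), the pointer at (258,204) and the red index at (239,217). The side picture has the grey sleeve's disc at (284,310) and the spigot at (263,236).

```bash
cat > h.py <<'E'
from cell import manip
import cv2,numpy as np
def cam(c,s=None):
    p=manip.camera_params(c);K=np.array(p["intrinsics"])
    if c!="wrist": return K,np.array(p["cam_to_world"])
    s=s or manip.sense();T=np.eye(4);T[:3,:3]=s["orientation"];T[:3,3]=s["tool_pos"]
    return K,T@np.array(p["T_tool_cam"])
def onz(KT,uv,z):
    K,T=KT;d=T[:3,:3]@np.linalg.solve(K,[uv[0],uv[1],1.]);o=T[:3,3]
    return o+d*(z-o[2])/d[2]
def proj(KT,p):
    K,T=KT;q=K@(T[:3,:3].T@(np.asarray(p)-T[:3,3]));return q[:2]/q[2]
E
python3 - <<'E'
from h import *
t=cam("top");s=cam("side")
T=lambda u,v,z:onz(t,(u/2.4+110,v/2.4+150),z).round(4)
S=lambda u,v,z:onz(s,(u/2.6+190,v/2.6+120),z).round(4)
print("sleeve",T(704,153,.07),S(244,495,.07))
print("orange",T(655,98,.07),"green",T(627,172,.07),T(708,217,.07))
print("valve",T(748,62,.124))
print("spigot",T(459,178,.064),S(190,302,.064))
print("grip",T(347,98,.141),S(248,178,.141))
print("ptr",T(354,137,.044),"mark",T(310,160,.046),S(194,216,.046))
print("corners",[T(*c,.016) for c in((245,98),(270,248),(555,198))])
print("cornersS",[S(*c,.016) for c in((112,210),(188,416),(342,379))])
E
```

```text
sleeve [ 0.5276 -0.3052  0.07  ] [ 0.5284 -0.3008  0.07  ]
orange [ 0.5934 -0.2503  0.07  ] green [ 0.5054 -0.2139  0.07  ] [ 0.4526 -0.3061  0.07  ]
valve [ 0.6244 -0.3434  0.124 ]
spigot [ 0.4994 -0.0176  0.064 ] [ 0.5022 -0.0162  0.064 ]
grip [0.5806 0.1097 0.141 ] [0.5844 0.1075 0.141 ]
ptr [0.5514 0.1071 0.044 ] mark [0.5234 0.1594 0.046 ] [0.5239 0.1554 0.046 ]
corners [array([0.6047, 0.244 , 0.016 ]), array([0.4199, 0.2095, 0.016 ]), array([ 0.4797, -0.1372,  0.016 ])]
cornersS [array([0.4225, 0.2136, 0.016 ]), array([ 0.4869, -0.1457,  0.016 ]), array([ 0.6659, -0.1105,  0.016 ])]
```

>>> {"op": "play_rows", "data": {"offset": [[0.96,0.45,0],[0.96,0.45,0],[0.96,0.45,0],[0.96,0.45,0],[0.96,0.45,0],[0.96,0.45,0],[0.96,0.45,0],[0.96,0.45,0]], "turn": [[0,0,0],[0,0,0],[0,0,0],[0,0,0],[0,0,0],[0,0,0],[0,0,0],[0,0,0]], "fingers": [0.35,0.35,0.35,0.35,0.35,0.35,0.35,0.35]}}

```text
time_s: 1.67
tool_pos: [0.4096, -0.36, 0.2313]
orientation: [[0.901, 0.433, 0.0], [0.433, -0.901, -0.0], [-0.0, 0.0, -1.0]]
ft_force: [1.2, -1.2, -0.5]
opening: 0.0552
grasp_force: 0.0
```

>>> {"op": "play_rows", "data": {"offset": [[0.96,0.45,0],[0.96,0.45,0],[0.96,0.45,0],[0.96,0.45,0],[0.96,0.45,0],[0,0,0],[0,0,0]], "turn": [[0,0,0],[0,0,0],[0,0,0],[0,0,0],[0,0,0],[0,0,0],[0,0,0]], "fingers": [0.35,0.35,0.35,0.35,0.35,0.35,0.35]}}

```text
time_s: 2.25
tool_pos: [0.5294, -0.3035, 0.2306]
orientation: [[0.9, 0.435, -0.001], [0.435, -0.9, 0.0], [-0.001, -0.001, -1.0]]
ft_force: [0.0, 0.6, 0.6]
opening: 0.0556
grasp_force: 0.0
```

```bash
python3 - <<'E'
from h import *
KT=cam("wrist");im=manip.capture("wrist");cv2.imwrite("pics/w1.png",im)
s=manip.sense();print(s["tool_pos"],s["orientation"],s["joint_pos"],s["opening"],s["time_s"])
print("pred",proj(KT,(.528,-.303,.07)))
for r in manip.regions_of("wrist","sleeve"):
    x=r["extent"];print(r["confidence"],x,im[r["mask"]].mean(0))
E
```

```text
[ 0.528507   -0.30411623  0.23081053] [[ 9.00964646e-01  4.33891078e-01 -1.11344407e-03]
 [ 4.33891522e-01 -9.00965101e-01  1.81808278e-04]
 [-9.24289256e-04 -6.46916771e-04 -9.99999364e-01]] [-2.99058686e+01  2.66670332e+01  1.87750560e+01  8.21685174e+01
 -2.27772135e-02  1.24379368e+02] 0.05538279446491738 2.3
pred [279.37954192 186.3509442 ]
0.79 [261.3, 156.1, 299.2, 204.1] [116.68832066 133.65376641 134.78092605]
0.76 [229.5, 217.8, 267.4, 273.7] [ 62.93201627 109.6990122   70.38291691]
0.75 [238.8, 58.4, 281.7, 103.2] [ 74.47963206 138.58147175 196.85413929]
0.73 [157.1, 133.3, 208.4, 180.4] [ 75.24553813 129.00811249  84.24553813]
```

View pics/w1.png

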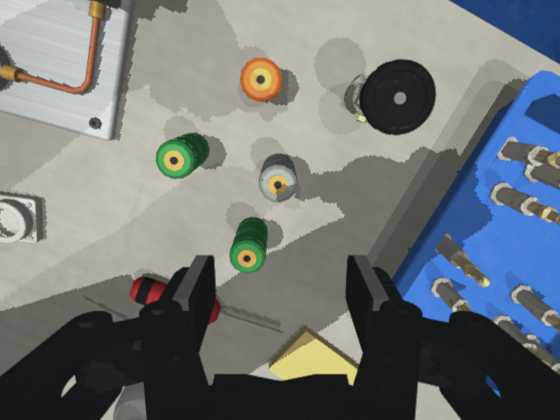

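The grey sleeve with its brass disc is at (278,184). Green look-alikes are at (174,160) and (247,258), orange at (261,79), and the valve at (398,97). I'm choosing the grey one. It is about 3 mm in y from the TCP line, so I'm descending.

>>> {"op": "play_rows", "data": {"offset": [[0.03,0.12,-1],[0,0,-1],[0,0,-1],[0,0,-1],[0,0,-1],[0,0,-1],[0,0,-1],[0,0,-0.7]], "turn": [[0,0,0],[0,0,0],[0,0,0],[0,0,0],[0,0,0],[0,0,0],[0,0,0],[0,0,0]], "fingers": [0.35,0.35,0.35,0.35,0.35,0.35,0.35,0.35]}}

```text
time_s: 3.02
tool_pos: [0.5269, -0.3018, 0.0368]
orientation: [[0.902, 0.431, -0.002], [0.431, -0.902, 0.001], [-0.002, -0.002, -1.0]]
ft_force: [-0.2, -0.3, -0.9]
opening: 0.0555
grasp_force: 0.0
```

>>> {"op": "play_rows", "data": {"offset": [[0,0,0],[0,0,0],[0,0,0],[0,0,0],[0,0,0],[0,0,0],[0,0,0]], "turn": [[0,0,0],[0,0,0],[0,0,0],[0,0,0],[0,0,0],[0,0,0],[0,0,0]], "fingers": [0.35,0.8,0.8,0.8,0.8,0.8,0.8], "newtons": 40}}

```text
time_s: 3.6
tool_pos: [0.53, -0.302, 0.0402]
orientation: [[0.901, 0.433, 0.002], [0.433, -0.901, -0.002], [0.001, 0.002, -1.0]]
ft_force: [-0.4, 0.0, 2.7]
opening: 0.0333
grasp_force: 40.1
```

>>> {"op": "play_rows", "data": {"offset": [[0,0,1],[0,0,1],[0,0,1],[0,0.3,1],[-0.3,0.95,1],[-0.3,0.95,0.2],[-0.3,0.95,0],[-0.3,0.95,0]], "turn": [[0,0,0],[0,0,0],[0,0,0],[0,0,0],[0,0,0],[0,0,0],[0,0,0],[0,0,0]], "fingers": [0.8,0.8,0.8,0.8,0.8,0.8,0.8,0.8]}}

```text
time_s: 4.27
tool_pos: [0.4993, -0.1981, 0.1699]
orientation: [[0.902, 0.433, 0.002], [0.433, -0.902, -0.001], [0.002, 0.001, -1.0]]
ft_force: [0.2, 0.4, -1.8]
opening: 0.0325
grasp_force: 40.4
```

>>> {"op": "play_rows", "data": {"offset": [[-0.4,0.95,0],[-0.4,0.95,0],[-0.4,0.95,0],[-0.4,0.95,0],[-0.4,0.95,0],[-0.4,0.95,0],[0,0.3,0],[0,0,0]], "turn": [[0,0,0],[0,0,0],[0,0,0],[0,0,0],[0,0,0],[0,0,0],[0,0,0],[0,0,0]], "fingers": [0.8,0.8,0.8,0.8,0.8,0.8,0.8,0.8]}}

```text
time_s: 4.93
tool_pos: [0.4387, -0.0473, 0.1691]
orientation: [[0.9, 0.436, 0.0], [0.436, -0.9, 0.0], [0.0, -0.0, -1.0]]
ft_force: [0.3, 0.7, -0.8]
opening: 0.0324
grasp_force: 40.5
```

>>> {"op": "play_rows", "data": {"offset": [[0,0,0],[0,0,0]], "turn": [[0,0,0],[0,0,0]], "fingers": [0.8,0.8]}}

```text
time_s: 5.1
tool_pos: [0.4399, -0.0496, 0.169]
orientation: [[0.902, 0.433, 0.001], [0.433, -0.902, -0.001], [0.001, 0.001, -1.0]]
ft_force: [0.5, 0.8, -1.7]
opening: 0.0328
grasp_force: 40.5
```

```bash
python3 - <<'E'
from h import *
KT=cam("wrist");im=manip.capture("wrist");cv2.imwrite("pics/w2.png",im)
s=manip.sense();print(s["tool_pos"],s["orientation"],s["joint_pos"],s["opening"],s["time_s"],s["ft_force"])
print("pred spigot",proj(KT,(.501,-.017,.064)),"seat",proj(KT,(.501,-.017,.03)),"grip",proj(KT,(.582,.1085,.141)))
T=np.eye(4);T[:3,:3]=s["orientation"];T[:3,3]=s["tool_pos"]
for z in(-.034,-.038): print("sleeve top pred",proj(KT,(T@[0,0,z,1])[:3]))
E
```

```text
[ 0.4398527  -0.04976332  0.16890394] [[ 9.01832823e-01  4.32084693e-01  6.14662210e-04]
 [ 4.32084972e-01 -9.01832797e-01 -4.28303229e-04]
 [ 3.69259271e-04  6.51844214e-04 -9.99999719e-01]] [-6.44077651e+00  9.58919950e+00 -1.46357070e+01  6.57373454e+01
 -2.04345105e-02  1.47959271e+02] 0.03292613948667346 5.15 [ 0.23146225  0.73594229 -1.6609968 ]
pred spigot [275.86715443 102.79911957] seat [276.34167406 102.21232205] grip [  52.70291909 -265.52182787]
sleeve top pred [281.39504769 316.35954627]
sleeve top pred [281.43748921 323.29231323]
```

View pics/w2.png

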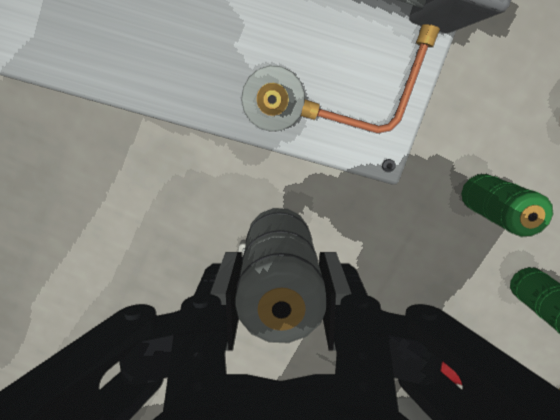

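```bash
python3 - <<'E'
from h import *
KT=cam("wrist");s=manip.sense();im=cv2.imread("pics/w2.png")
zt=s["tool_pos"][2]+.0305
d=onz(KT,(281.5,310),zt);print("sleeve",d)
g=cv2.cvtColor(im,cv2.COLOR_BGR2HSV)
sub=im[60:140,235:310].astype(int);m=((sub[...,2]-sub[...,0])>40).astype(np.uint8)
n,l,st,c=cv2.connectedComponentsWithStats(m);print([(st[i].tolist(),c[i]+[235,60]) for i in range(1,n) if st[i,4]>20])
for uv,z in(((272,99.5),.064),((273,98),.030)): print(onz(KT,uv,z))
a=np.linspace(0,6.28,200);b=np.array([proj(KT,(d[0]+.017*np.cos(t),d[1]+.017*np.sin(t),zt-.07)) for t in a]);print("rim",b.min(0),b.max(0))
cv2.imwrite("pics/w2c.png",cv2.resize(im[50:360,200:360],None,fx=1.9,fy=1.9,interpolation=cv2.INTER_CUBIC))
E
```

```text
sleeve [ 0.44011283 -0.0498168   0.19940394]
[([22, 23, 32, 33, 774], array([272.14082687,  98.68604651])), ([66, 40, 9, 18, 122], array([305.82786885, 109.05737705]))]
[ 0.50174527 -0.01397888  0.064     ]
[ 0.50260647 -0.01361103  0.03      ]
rim [249.4686241  206.87068252] [312.43293899 265.67671916]
```

View pics/w2c.png

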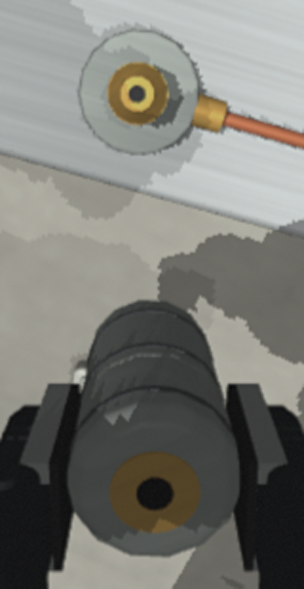

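>>> {"op": "play_rows", "data": {"offset": [[0.62,0.36,0],[0.62,0.36,0],[0.62,0.36,0],[0.62,0.36,0],[0,0,-0.8],[0,0,-0.8],[0,0,-0.6],[0,0,0]], "turn": [[0,0,0],[0,0,0],[0,0,0],[0,0,0],[0,0,0],[0,0,0],[0,0,0],[0,0,0]], "fingers": [0.8,0.8,0.8,0.8,0.8,0.8,0.8,0.8]}}

```text
time_s: 5.82
tool_pos: [0.499, -0.0138, 0.1102]
orientation: [[0.902, 0.432, -0.007], [0.432, -0.902, -0.0], [-0.006, -0.003, -1.0]]
ft_force: [-0.8, 0.6, -2.3]
opening: 0.0329
grasp_force: 40.5
```

```bash
python3 - <<'E'
from h import *
KT=cam("wrist");s=manip.sense();im=manip.capture("wrist");side=manip.capture("side")
print(s["tool_pos"],s["ft_force"],s["time_s"])
cv2.imwrite("pics/c3.png",np.hstack([cv2.resize(im[60:360,150:410],(520,600)),cv2.resize(side[200:275,240:275],(280,600),interpolation=cv2.INTER_CUBIC)]))
E
```

```text
[ 0.49899424 -0.01384769  0.11024058] [-0.77827758  0.58806459 -2.28009065] 5.8167
```

View pics/c3.png

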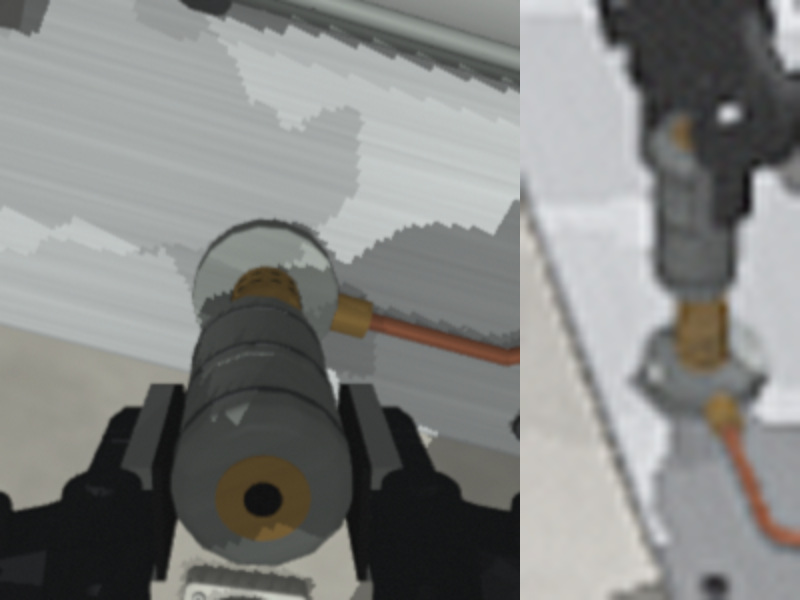

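Side view: the sleeve is about 1 px left of the spigot and the rim is still clear of it. I'll let the arm settle and then measure the shoulder outline.

>>> {"op": "play_rows", "data": {"offset": [[0,0,0],[0,0,0],[0,0,0]], "turn": [[0,0,0],[0,0,0],[0,0,0]], "fingers": [0.8,0.8,0.8]}}

```text
time_s: 6.17
tool_pos: [0.5022, -0.0132, 0.115]
orientation: [[0.902, 0.433, 0.002], [0.433, -0.902, -0.0], [0.002, 0.001, -1.0]]
ft_force: [-0.6, -0.7, -2.1]
opening: 0.0325
grasp_force: 40.5
```

```bash
python3 - <<'E'
from h import *
KT=cam("wrist");s=manip.sense();im=manip.capture("wrist");sd=manip.capture("side")
p=s["tool_pos"];print(p,s["orientation"][:,2],s["ft_force"],s["time_s"])
def ring(c,r): return np.array([proj(KT,(c[0]+r*np.cos(t),c[1]+r*np.sin(t),c[2])) for t in np.linspace(0,6.29,60)])
v=im.copy();v=cv2.resize(v,None,fx=3,fy=3,interpolation=cv2.INTER_CUBIC)
def dr(c,r,col): cv2.polylines(v,[np.round((ring(c,r)+.5)*3).astype(int)],True,col,1)
dr((.502,-.0138,.03),.024,(0,0,255));dr((.502,-.0138,.03),.011,(0,0,255))
dr((p[0],p[1],p[2]-.0397),.017,(255,0,255));dr((p[0],p[1],p[2]+.0303),.017,(255,0,255))
cv2.imwrite("pics/c4.png",v[450:1050,450:1250])
E
```

```text
[ 0.50219595 -0.01319943  0.11502924] [ 2.45200902e-03 -9.60966207e-05 -9.99996989e-01] [-0.60022641 -0.6832636  -2.06367033] 6.1667
```

View pics/c4.png

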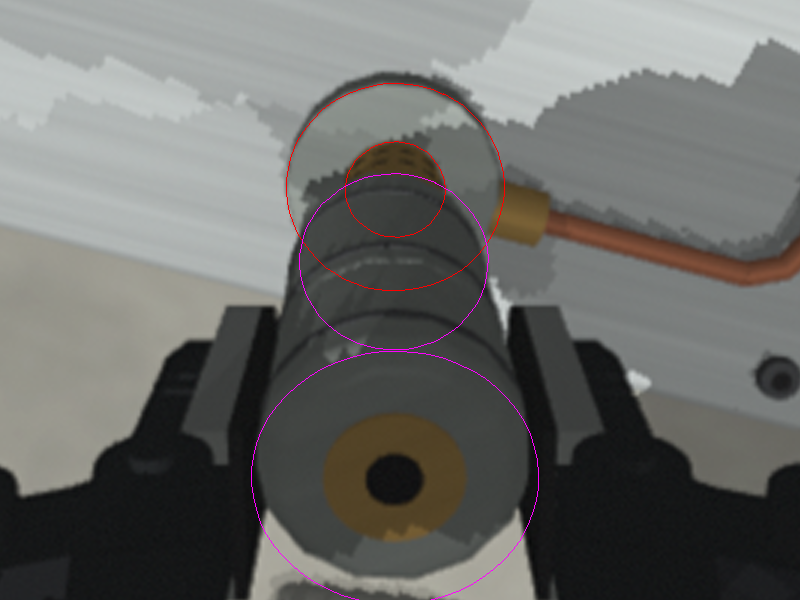

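>>> {"op": "play_rows", "data": {"offset": [[0.06,0.01,0],[0,0,-0.35],[0,0,-0.35],[0,0,-0.2],[0,0,0],[0,0,0]], "turn": [[0,0,0],[0,0,0],[0,0,0],[0,0,0],[0,0,0],[0,0,0]], "fingers": [0.8,0.8,0.8,0.8,0.8,0.8]}}

```text
time_s: 6.77
tool_pos: [0.5019, -0.0128, 0.0903]
orientation: [[0.901, 0.433, -0.002], [0.433, -0.901, -0.0], [-0.002, -0.001, -1.0]]
ft_force: [-0.4, -1.1, -2.5]
opening: 0.0328
grasp_force: 40.4
```

>>> {"op": "play_rows", "data": {"offset": [[0,0,-0.25],[0,0,-0.25],[0,0,-0.2],[0,0,-0.1],[0,0,-0.05],[0,0,0],[0,0,0]], "turn": [[0,0,0],[0,0,0],[0,0,0],[0,0,0],[0,0,0],[0,0,0],[0,0,0]], "fingers": [0.8,0.8,0.8,0.8,0.8,0.8,0.8]}}

```text
time_s: 7.35
tool_pos: [0.5026, -0.0126, 0.0703]
orientation: [[0.901, 0.433, -0.0], [0.433, -0.901, 0.0], [-0.0, -0.0, -1.0]]
ft_force: [-2.1, -0.4, 1.0]
opening: 0.0326
grasp_force: 40.8
```

>>> {"op": "play_rows", "data": {"offset": [[0,0,-0.06],[0,0,0],[0,0,0]], "turn": [[0,0,0],[0,0,0],[0,0,0]], "fingers": [0.8,0.8,0.8]}}

```text
time_s: 7.6
tool_pos: [0.5028, -0.0125, 0.0701]
orientation: [[0.901, 0.433, 0.001], [0.433, -0.901, 0.0], [0.001, 0.0, -1.0]]
ft_force: [-6.2, 0.4, 11.8]
opening: 0.0328
grasp_force: 41.7
```

>>> {"op": "play_rows", "data": {"offset": [[0,0,0.05],[0,0,0],[0,0,0],[0,0,0],[0,0,0.5],[0,0,1],[0,0,1],[0,0,1]], "turn": [[0,0,0],[0,0,0],[0,0,0],[0,0,0],[0,0,0],[0,0,0],[0,0,0],[0,0,0]], "fingers": [0.35,0.35,0.35,0.35,0.35,0.35,0.35,0.35]}}

```text
time_s: 8.27
tool_pos: [0.5024, -0.0127, 0.1577]
orientation: [[0.901, 0.433, -0.001], [0.433, -0.901, 0.0], [-0.001, -0.001, -1.0]]
ft_force: [1.0, 0.2, 0.0]
opening: 0.0554
grasp_force: 0.0
```

>>> {"op": "play_rows", "data": {"offset": [[0,0,1],[0,0,1],[0,0,1],[0,0,0.6],[0,0,0],[0,0,0]], "turn": [[0,0,0],[0,0,0],[0,0,0],[0,0,0],[0,0,0],[0,0,0]], "fingers": [0.35,0.35,0.35,0.35,0.35,0.35]}}

```text
time_s: 8.77
tool_pos: [0.5034, -0.0127, 0.2477]
orientation: [[0.901, 0.433, 0.002], [0.433, -0.901, 0.0], [0.002, 0.001, -1.0]]
ft_force: [0.6, 0.2, -0.8]
opening: 0.0556
grasp_force: 0.0
```

```bash
python3 - <<'E'
from h import *
KT=cam("wrist");s=manip.sense();im=manip.capture("wrist");cv2.imwrite("pics/w5.png",im)
print(s["tool_pos"],s["joint_pos"],s["time_s"])
print("sleeve top if home",proj(KT,(.5026,-.0126,.1)),"seat",proj(KT,(.5026,-.0126,.03)),"grip top",proj(KT,(.582,.1085,.141)),"mark",proj(KT,(.5235,.1575,.046)))
E
```

```text
[ 0.50338708 -0.01268184  0.24772112] [-1.44673399e+00  1.37310021e+01  2.66386618e+00  7.88199060e+01
  5.94988474e-03  1.52896243e+02] 8.7667
sleeve top if home [279.86958493 189.96848731] seat [279.86666349 173.18596643] grip top [159.57398234  12.83197053] mark [119.35416679  75.73372758]
```

View pics/w5.png

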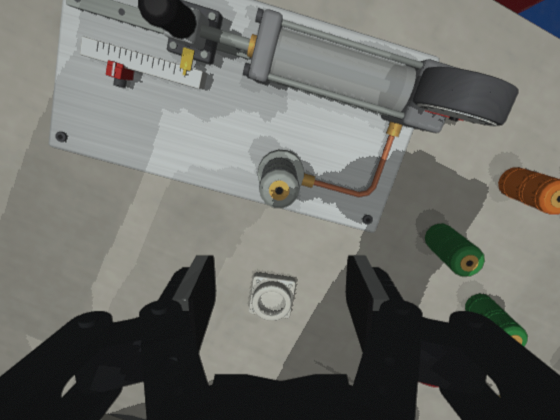

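The sleeve is home with its top at (279,190), matching the predicted (280,190). The pointer tip is at about (186,73), the index at (118,70) and the grip top at (160,10).

Next is a half turn, so the camera sits on the pointer side, and a move over the grip.

>>> {"op": "play_rows", "data": {"offset": [[0.09,0.135,0],[0.09,0.135,0],[0.09,0.135,0],[0.09,0.135,0],[0.09,0.135,0],[0.09,0.135,0],[0.09,0.135,0],[0.09,0.135,0]], "turn": [[0,0,1],[0,0,1],[0,0,1],[0,0,1],[0,0,1],[0,0,1],[0,0,1],[0,0,1]], "fingers": [0.35,0.35,0.35,0.35,0.35,0.35,0.35,0.35]}}

```text
time_s: 9.48
tool_pos: [0.5198, 0.0144, 0.245]
orientation: [[0.461, 0.887, -0.004], [0.887, -0.461, -0.0], [-0.002, -0.004, -1.0]]
ft_force: [-0.2, -0.2, -1.6]
opening: 0.0554
grasp_force: 0.0
```

>>> {"op": "play_rows", "data": {"offset": [[0.09,0.135,0],[0.09,0.135,0],[0.09,0.135,0],[0.09,0.135,0],[0.09,0.135,0],[0.09,0.135,0],[0.09,0.135,0],[0.09,0.135,0]], "turn": [[0,0,1],[0,0,1],[0,0,1],[0,0,1],[0,0,1],[0,0,1],[0,0,1],[0,0,1]], "fingers": [0.35,0.35,0.35,0.35,0.35,0.35,0.35,0.35]}}

```text
time_s: 10.15
tool_pos: [0.5378, 0.0414, 0.245]
orientation: [[-0.16, 0.987, -0.004], [0.987, 0.16, -0.0], [0.0, -0.004, -1.0]]
ft_force: [0.4, -0.0, -0.1]
opening: 0.0554
grasp_force: 0.0
```

>>> {"op": "play_rows", "data": {"offset": [[0.09,0.135,0],[0.09,0.135,0],[0.09,0.135,0],[0.09,0.135,0],[0.09,0.135,0],[0.09,0.135,0],[0.09,0.135,0],[0.09,0.135,0]], "turn": [[0,0,1],[0,0,1],[0,0,1],[0,0,1],[0,0,1],[0,0,1],[0,0,1],[0,0,1]], "fingers": [0.35,0.35,0.35,0.35,0.35,0.35,0.35,0.35]}}

```text
time_s: 10.82
tool_pos: [0.5558, 0.0684, 0.2449]
orientation: [[-0.718, 0.696, -0.004], [0.696, 0.718, -0.0], [0.003, -0.003, -1.0]]
ft_force: [0.2, -0.2, -0.1]
opening: 0.0554
grasp_force: 0.0
```

>>> {"op": "play_rows", "data": {"offset": [[0.09,0.135,0],[0.09,0.135,0],[0.09,0.135,0],[0.09,0.135,0],[0.09,0.135,0],[0.09,0.135,0],[0.09,0.135,0],[0.09,0.135,0]], "turn": [[0,0,1],[0,0,1],[0,0,1],[0,0,1],[0,0,1],[0,0,1],[0,0,1],[0,0,1]], "fingers": [0.35,0.35,0.35,0.35,0.35,0.35,0.35,0.35]}}

```text
time_s: 11.48
tool_pos: [0.5739, 0.0953, 0.2448]
orientation: [[-0.992, 0.129, -0.004], [0.129, 0.992, -0.001], [0.004, -0.001, -1.0]]
ft_force: [-0.4, -0.3, -0.0]
opening: 0.0556
grasp_force: 0.0
```

>>> {"op": "play_rows", "data": {"offset": [[0.09,0.135,0],[0.09,0.135,0],[0.09,0.135,0],[0,0.13,0],[0,0,0],[0,0,0],[0,0,0]], "turn": [[0,0,1],[0,0,1],[0,0,1],[0,0,0.8],[0,0,0],[0,0,0],[0,0,0]], "fingers": [0.35,0.35,0.35,0.35,0.35,0.35,0.35]}}

```text
time_s: 12.07
tool_pos: [0.581, 0.1085, 0.2461]
orientation: [[-0.986, -0.168, -0.002], [-0.168, 0.986, -0.001], [0.002, -0.0, -1.0]]
ft_force: [-0.6, 0.3, 0.1]
opening: 0.0557
grasp_force: 0.0
```

```bash
python3 - <<'E'
from h import *
KT=cam("wrist");s=manip.sense();im=manip.capture("wrist");cv2.imwrite("pics/w6.png",im)
print(s["tool_pos"],s["orientation"],s["joint_pos"],s["time_s"])
print("grip top",proj(KT,(.582,.1085,.141)),"mark",proj(KT,(.5235,.1575,.046)))
E
```

```text
[0.58097131 0.10847569 0.24608002] [[-9.85774073e-01 -1.68061811e-01 -2.16902717e-03]
 [-1.68061080e-01  9.85776449e-01 -5.16354338e-04]
 [ 2.22495535e-03 -1.44479669e-04 -9.99997514e-01]] [ 1.05793818e+01  2.42282270e+01  1.72560499e+01  8.31554184e+01
 -6.26522719e-03  9.04250151e-01] 12.0667
grip top [279.84132543 203.71167383] mark [342.53174437 123.80383221]
```

View pics/w6.png

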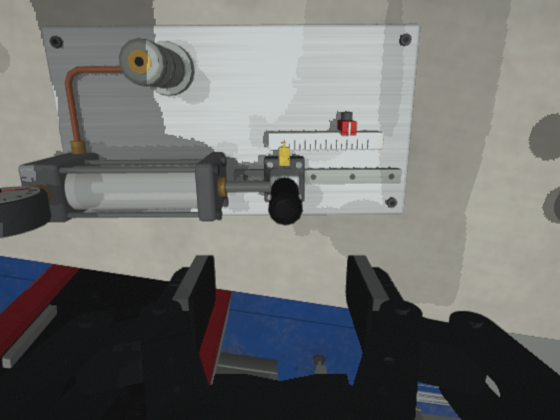

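```bash
python3 - <<'E'
from h import *
im=cv2.imread("pics/w6.png").astype(int);KT=cam("wrist")
b,g,r=im[...,0],im[...,1],im[...,2]
red=(r-g>60)&(r-b>60);yel=(r-b>70)&(g-b>50)
for n,m in(("red",red),("yel",yel)):
    m=m.copy();m[:100]=0;m[185:]=0;m[:,:255]=0;m[:,400:]=0
    ys,xs=np.where(m)
    for y in sorted(set(ys)): print(n,y,xs[ys==y].min(),xs[ys==y].max(),(ys==y).sum())
print("RGB-min around index");
for y in range(108,140,2): print(y,[f"{r[y,x]:3d}/{g[y,x]:3d}" for x in range(338,362,1)])
E
```

```text
red 121 342 354 13
red 122 342 356 14
red 123 342 356 12
red 124 342 356 12
red 125 342 356 12
red 126 341 356 13
red 127 341 356 13
red 128 341 355 12
red 129 341 355 12
red 130 341 355 12
red 131 342 355 11
red 132 342 355 11
red 133 342 355 12
red 134 342 355 11
yel 142 283 284 2
yel 143 283 284 2
yel 144 283 284 2
yel 145 283 284 2
yel 146 283 284 2
yel 147 281 285 5
yel 148 279 288 10
yel 149 279 288 10
yel 150 279 288 10
yel 151 279 288 10
yel 152 279 288 10
yel 153 279 288 10
yel 154 279 288 10
yel 155 279 288 10
yel 156 279 289 11
yel 157 279 289 11
yel 158 279 289 11
yel 159 279 289 11
yel 160 279 289 11
yel 161 279 289 11
yel 162 279 289 11
yel 163 279 289 11
yel 164 279 289 11
yel 165 280 288 9
RGB-min around index
108 ['192/197', '192/197', '192/198', '192/198', '193/198', '193/198', '193/197', '193/198', '193/199', '194/199', '193/199', '193/199', '193/199', '193/199', '193/199', '193/199', '193/199', '193/199', '194/199', '193/198', '194/199', '193/198', '194/199', '193/199']
110 ['190/196', '192/198', '192/197', '192/196', '192/197', '192/197', '187/192', '168/173', '1
[... 3239 characters left out ...]
13/ 64', '140/129', '190/177', '181/101', '175/ 64', '175/ 64', '175/ 65', '176/ 65', '173/ 89', '171/154', '199/206', '202/208', '201/208', '201/208', '201/208']
136 ['201/207', '201/207', '201/208', '194/199', '179/178', '177/177', '176/178', '177/179', '176/178', '175/177', '182/185', '199/205', '200/203', '200/203', '199/204', '199/203', '199/203', '199/205', '200/206', '201/208', '201/207', '200/206', '200/206', '200/206']
138 ['200/206', '200/206', '201/207', '201/207', '201/207', '202/208', '201/207', '201/207', '201/207', '200/206', '201/207', '201/207', '200/207', '201/207', '200/207', '199/206', '201/207', '201/207', '198/204', '189/194', '200/206', '201/207', '200/206', '200/206']
```

```bash
python3 - <<'E'
from h import *
KT=cam("wrist");s=manip.sense();R=s["orientation"];p0=s["tool_pos"]
L=lambda p:(R.T@(np.array(p)-p0)*1000).round(2)
a=onz(KT,(283.6,143),.044);b=onz(KT,(349.1,134),.046);print(L(a),L(b),L(b)-L(a))
for z,uv in((.141,(286,208)),(.141,(286,200))): print("grip",L(onz(KT,uv,z)))
im=cv2.imread("pics/w6.png");g=im.max(2)
for y in range(178,228,4): xs=np.where(g[y,255:320]<60)[0]+255; print(y,xs.min() if len(xs) else None,xs.max() if len(xs) else None)
# tester yaw in image: bolts
B=[L(onz(KT,uv,.018)) for uv in((56,42),(405,40),(391,202))];print(B, np.degrees(np.arctan2(B[1][0]-B[0][0],B[1][1]-B[0][1])))
E
```

```text
[ 30.03   3.34 202.49] [ 38.6   64.67 200.49] [ 8.57 61.33 -2.  ]
grip [ -4.57   4.29 105.43]
grip [  1.4    4.27 105.44]
178 264 288
182 274 293
186 272 297
190 271 298
194 271 298
198 271 298
202 269 301
206 269 301
210 269 301
214 270 300
218 272 298
222 277 293
226 None None
[array([ 121.94, -211.93,  228.66]), array([123.39, 118.08, 228.62]), array([-35.88, 118.54, 228.37])] 0.2517449340104771
```

>>> {"op": "play_rows", "data": {"offset": [[0.17,0.18,-0.5],[0,0,-0.9],[0,0,-0.9],[0,0,-0.9],[0,0,-0.9],[0,0,-0.9],[0,0,-0.9],[0,0,0]], "turn": [[0,0,0],[0,0,0],[0,0,0],[0,0,0],[0,0,0],[0,0,0],[0,0,0],[0,0,0]], "fingers": [0.35,0.35,0.35,0.35,0.35,0.35,0.35,0.35]}}

```text
time_s: 12.78
tool_pos: [0.5818, 0.1125, 0.0938]
orientation: [[-0.986, -0.169, -0.01], [-0.169, 0.986, -0.002], [0.01, -0.0, -1.0]]
ft_force: [-1.5, -0.4, 0.4]
opening: 0.0558
grasp_force: 0.0
```

>>> {"op": "play_rows", "data": {"offset": [[0,0,0],[0,0,0],[0,0,0],[0,0,0],[0,0,0],[0,0,0],[0,0,0],[0,0,0]], "turn": [[0,0,0],[0,0,0],[0,0,0],[0,0,0],[0,0,0],[0,0,0],[0,0,0],[0,0,0]], "fingers": [0.35,0.9,0.9,0.9,0.9,0.9,0.9,0.9], "newtons": 60}}

```text
time_s: 13.45
tool_pos: [0.5872, 0.113, 0.1019]
orientation: [[-0.986, -0.169, 0.004], [-0.169, 0.986, 0.0], [-0.004, -0.001, -1.0]]
ft_force: [0.3, -2.0, 6.4]
opening: 0.0232
grasp_force: 58.6
```

```bash
cat > m.py <<'E'
from h import *
s=manip.sense();KT=cam("wrist",s);R=s["orientation"];p0=s["tool_pos"];im=manip.capture("wrist")
cv2.imwrite(f"pics/m{s['time_s']:.2f}.png",im)
print(p0,R[:,1],s["ft_force"],s["opening"],s["grasp_force"],s["time_s"])
i=im.astype(int);b,g,r=i[...,0],i[...,1],i[...,2]
y_t=np.array([-.1724,.985,0]);x_t=np.array([.985,.1724,0])
red=((r-g>50)&(r-b>50)).astype(np.uint8);yel=((r-b>60)&(g-b>40)).astype(np.uint8)
for n,m in(("red",red),("yel",yel)):
    k,l,st,c=cv2.connectedComponentsWithStats(m)
    for j in range(1,k):
        if 30<st[j,4]<4000:
            print(n,st[j].tolist());x,y,w,h=st[j,:4]
            if n=="yel":
                for v in range(y,y+10,2):
                    xs=np.where(l[v]==j)[0];p=onz(KT,(xs.mean(),v),.044);print("  ",v,xs.min(),xs.max(),"x,y",(p@x_t*1e3).round(1),(p@y_t*1e3).round(2))
            else:
                for v in range(y,y+h,3):
                    seg=g[v,x+3:x+w-3].astype(float)
                    if len(seg)<4: continue
                    wt=np.clip(seg-90,0,None)
                    if wt.sum()<60: continue
                    u=(wt*np.arange(x+3,x+w-3)).sum()/wt.sum();p=onz(KT,(u,v),.046);print("  ",v,round(u,2),"x,y",(p@x_t*1e3).round(1),(p@y_t*1e3).round(2))
E
python3 m.py
```

```text
[0.587244   0.11301698 0.10185925] [-1.68938029e-01  9.85626489e-01 -6.05948228e-04] [ 0.32970492 -2.02671477  6.40104131] 0.02321610554683941 58.58157049049623 13.45
red [368, 121, 38, 27, 675]
   121 398.9 x,y 538.8 74.04
   127 393.03 x,y 542.0 71.17
   130 392.76 x,y 543.6 71.16
   133 392.57 x,y 545.2 71.19
   136 392.32 x,y 546.8 71.2
   139 391.35 x,y 548.4 70.81
   142 387.5 x,y 550.0 68.85
   145 379.97 x,y 551.6 64.87
yel [272, 158, 18, 40, 580]
   158 279 281 x,y 558.8 10.25
   160 278 282 x,y 560.0 10.24
   162 278 282 x,y 561.1 10.24
   164 278 282 x,y 562.2 10.23
   166 278 282 x,y 563.4 10.23
yel [167, 229, 8, 24, 122]
   229 172 173 x,y 600.8 -53.5
   231 171 173 x,y 602.0 -53.91
   233 170 173 x,y 603.3 -54.33
   235 169 173 x,y 604.6 -54.74
   237 168 173 x,y 605.9 -55.15
```

>>> {"op": "play_rows", "data": {"offset": [[-0.05,0.28,0],[-0.05,0.28,0],[-0.05,0.28,0],[-0.05,0.28,0],[-0.05,0.28,0],[-0.05,0.28,0],[-0.05,0.28,0],[-0.036,0.246,0]], "turn": [[0,0,0],[0,0,0],[0,0,0],[0,0,0],[0,0,0],[0,0,0],[0,0,0],[0,0,0]], "fingers": [0.9,0.9,0.9,0.9,0.9,0.9,0.9,0.9]}}

```text
time_s: 14.17
tool_pos: [0.578, 0.1656, 0.1019]
orientation: [[-0.986, -0.167, 0.005], [-0.167, 0.986, -0.005], [-0.004, -0.006, -1.0]]
ft_force: [1.2, -10.6, 6.8]
opening: 0.0232
grasp_force: 58.8
```

>>> {"op": "play_rows", "data": {"offset": [[0,0,0],[0,0,0],[0,0,0],[0,0,0]], "turn": [[0,0,0],[0,0,0],[0,0,0],[0,0,0]], "fingers": [0.9,0.9,0.9,0.9]}}

```text
time_s: 14.5
tool_pos: [0.5779, 0.1658, 0.1018]
orientation: [[-0.986, -0.167, 0.005], [-0.167, 0.986, -0.004], [-0.004, -0.005, -1.0]]
ft_force: [2.0, -8.0, 6.6]
opening: 0.0228
grasp_force: 58.8
```

```bash
python3 m.py
```

```text
[0.57790496 0.16579849 0.10184487] [-0.16729079  0.98589547 -0.0048893 ] [ 2.02808248 -8.04525588  6.58225882] 0.022820385528090542 58.754228559159856 14.5
red [281, 122, 26, 27, 569]
   125 293.6 x,y 540.6 71.1
   128 293.48 x,y 542.2 71.04
   131 293.43 x,y 543.8 71.03
   134 293.44 x,y 545.4 71.03
   137 293.37 x,y 547.0 71.0
   140 293.36 x,y 548.6 71.01
   143 293.38 x,y 550.2 71.02
   146 293.38 x,y 551.8 71.03
red [143, 392, 29, 28, 224]
yel [272, 158, 18, 40, 590]
   158 279 281 x,y 558.7 63.67
   160 279 282 x,y 559.8 63.94
   162 279 282 x,y 561.0 63.93
   164 279 282 x,y 562.1 63.92
   166 279 282 x,y 563.2 63.92
yel [63, 231, 8, 21, 101]
   231 67 68 x,y 601.7 -62.82
   233 66 68 x,y 602.9 -63.34
   235 65 68 x,y 604.2 -63.86
   237 64 67 x,y 605.5 -64.69
   239 63 67 x,y 606.8 -65.22
```

>>> {"op": "play_rows", "data": {"offset": [[-0.025,0.147,0],[-0.025,0.147,0],[0,0,0],[0,0,0],[0,0,0],[0,0,0]], "turn": [[0,0,0],[0,0,0],[0,0,0],[0,0,0],[0,0,0],[0,0,0]], "fingers": [0.9,0.9,0.9,0.9,0.9,0.9]}}

```text
time_s: 15.05
tool_pos: [0.5767, 0.1728, 0.1019]
orientation: [[-0.986, -0.167, 0.005], [-0.167, 0.986, -0.005], [-0.004, -0.005, -1.0]]
ft_force: [0.8, -9.5, 6.9]
opening: 0.0231
grasp_force: 58.8
```

```bash
python3 m.py; python3 -c "
import cv2,glob,os
f=max(glob.glob('pics/m*.png'),key=os.path.getmtime);cv2.imwrite('pics/fin.png',cv2.resize(cv2.imread(f)[20:240,60:360],None,fx=2.6,fy=2.6,interpolation=cv2.INTER_CUBIC))"
```

```text
[0.57666433 0.17283582 0.10185063] [-0.16703592  0.98593657 -0.00530003] [ 0.76514216 -9.49635126  6.90176988] 0.023108703097784462 58.77727046013206 15.05
red [268, 122, 26, 27, 554]
   128 280.06 x,y 542.1 70.95
   131 280.06 x,y 543.7 70.94
   134 280.22 x,y 545.3 71.02
   137 280.36 x,y 546.9 71.08
   140 280.37 x,y 548.5 71.08
   143 280.37 x,y 550.2 71.07
   146 280.38 x,y 551.8 71.07
red [143, 397, 23, 23, 157]
yel [272, 158, 18, 40, 590]
   158 279 281 x,y 558.7 70.8
   160 279 282 x,y 559.8 71.07
   162 279 282 x,y 561.0 71.06
   164 279 282 x,y 562.1 71.06
   166 279 282 x,y 563.2 71.05
yel [49, 231, 8, 22, 102]
   231 53 54 x,y 601.6 -64.08
   233 52 54 x,y 602.9 -64.62
   235 51 54 x,y 604.2 -65.16
   237 50 54 x,y 605.4 -65.7
   239 49 53 x,y 606.7 -66.54
```

View pics/fin.png

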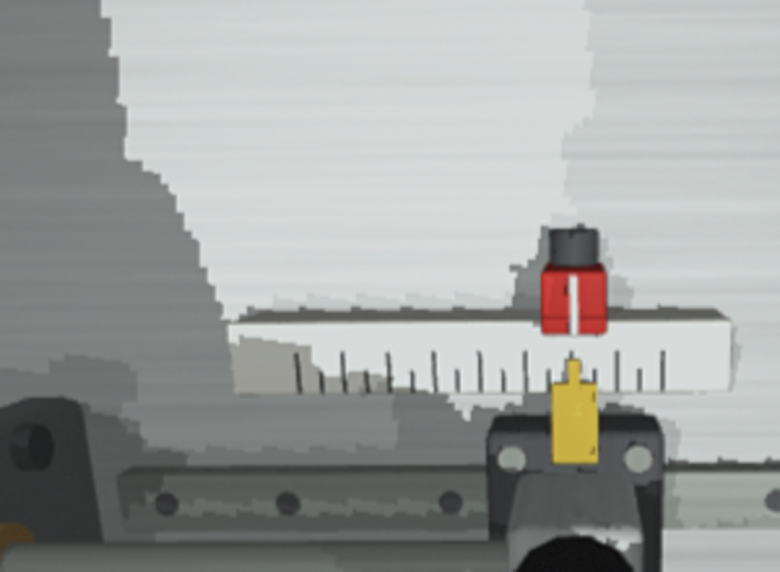

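The pointer tip at crop (573,360) lines up with the white line at (573,305). They measure 71.06 and 71.05 mm along the tester's y axis. The grip is held at 59 N.

```bash
python3 -c "
from cell import manip
print(manip.sign_off())"
```

```text
the job is handed in; nothing more can be done
None
```

The steel sleeve is fully home on the spigot and released; the carriage is drawn out and held at the index's white line (pointer within about 0.1 mm by the wrist camera), and the job is handed in at about 15 s.

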